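# Clear the breakfast table by kind

### The arm

A 7-joint arm with a two-finger parallel gripper is mounted at the origin on the work surface. World frame = base frame: x ahead of the robot, y to its left, z up, the work surface at z = 0. Lengths are in m, angles in degrees, forces in N, time in s.
With the tool pointing down it reaches from about 0.35 to 0.775 m from the base axis. Payload 3.1 kg.
Tool frame: the origin (TCP) lies on the centre line of the jaws, within the pads' length; the fingertips stand 17 mm ahead of it and the grasp point (between the pads) lies 2 mm behind it (robot.tip_reach is the distance from the TCP to the fingertips, in m); z points along the fingers, y is the line along which they close (so a half turn about z gives the same grasp; the last joint's range is limited). The gripper opens to 85 mm and grips with 20 to 120 N. Pads are 22 mm wide; open, the fingers measure 114 mm over their backs; the gripper's body (76 mm by 85 mm) begins 54 mm behind the grasp point. The pads swing forward as they close: fully open they stand 13 mm farther back than shut.
Start: joints at [-74.124, 17.813, 0.802, 86.603, -0.252, 75.585, -1.558], TCP at [0.172, 0.522, 0.248] pointing down, gripper open.
Joint ranges: [-154.91, 154.91], [-16.99, 109.72], [-72.82, 74.43], [7.12, 147.25], [-82.49, 262.49], [11.32, 116.49], [-174.64, 174.64]. Speed limits (degrees/s): [159.86, 159.86, 180, 180, 180, 180, 180].

### API

Orientations are given as [roll, pitch, yaw] about the fixed x, y, z axes, in that order (R = Rz(yaw) Ry(pitch) Rx(roll)).
In Python, from station import robot, fingers, vision, workorder, recognise gives the robot as it stands. Calls block until the motion is done:
- robot.move_to(position, orientation): joint-space move of the TCP to a pose.
- robot.line_to(position, orientation=None, velocity=0.15, f_stop=None): straight line of the TCP; orientation=None keeps the orientation; velocity is the mean speed in m/s. With f_stop (N) it stops when the force on the tool has changed by that much, and returns True; else False.
- robot.move_j(angles): joint-space move.
- fingers.gripper_to(opening, force=None): opening from 0.0 (shut) to 1.0 (fully open); force is the grip in N (None keeps the last); returns when the fingers have stopped.
- robot.pause(seconds).
- robot.inverse_kinematics(position, orientation): joint angles nearest the present ones, or None.
- vision.grab_frame(name): name is "side" or "top" or "wrist"; returns the picture (400x640x3 uint8, red, green, blue); there is no depth.
- vision.calibration(name): a dict with "mtx" (3x3 intrinsics, pixels), "extrinsics" (4x4, takes a point from world to camera coordinates); the wrist camera has in their place "T_tool_cam" (4x4, takes a point from camera to tool coordinates, whose origin is the TCP and whose axes are the flange's). Camera axes: x right, y up, looking along -z (the intrinsics and any distortion apply to the point x, -y, -z); pixel columns grow to the right and rows downward; lengths in m; the calibration is good to about 2 mm. A picture is of the moment at which its call begins: read the wrist's pose just before it. calibration takes no time and is no camera call.
A pose or a line that the arm cannot do raises robot.PlanningError and nothing moves.
- workorder.close_job(): hands the job in; it is judged then, once.
Trained networks look in the newest picture that a camera, given by its name, has taken for a name from the list of things; names that differ only in an ending like _2 or _b are one class to them, and where a whole thing is asked for, a point or a joint stands for the part that bears it (a point fixed in the world has none). Each returns a list of dicts, best first, with "p" (0 to 1); they miss things now and then, are a little off and sometimes report something else, mostly with a low value. They report only what shows in the picture. A call takes as long as a camera call. They do not tell look-alikes from the thing itself.
- recognise(label, camera): "rect" ([centre column, centre row, width, height] in pixels, round what is visible of it).
Readings, each from a call of its own:
- robot.current_time_s(): time.
- robot.current_joint_positions(): joint angles.
- robot.current_dq(): joint speeds.
- robot.current_joint_torque(): joint torques, N m.
- robot.current_tool_pos(): TCP position.
- robot.current_eef_rot(): TCP orientation.
- robot.current_contact_force(): force on the tool from outside, world axes, zero at the start.
- robot.current_torque(): the same for the moment, N m.
- robot.current_finger_gap(): opening from 0.0 (shut) to 1.0 (fully open).
- robot.current_gripper_force(): force on a finger pad.
Only numpy, scipy, OpenCV 4.12 (cv2) and the standard library are available. Lean on these libraries where they do the work, as an engineer would, in place of code of your own. Each camera call takes 0.05 s, during which the arm holds its last target. There are 200 camera calls.

### The job

Breakfast is over: sort what was left out. Stand both egg cups upright in the wooden tray, stand both seasoning shakers upright in the red storage container, and lay the spoon flat and lengthwise in the middle of the long cutlery dish, bowl hollow up. Set the ceramics down rather than dropping them, never tip one over, and leave the butter dish and the soy sauce bottle where they are.

Things in the scene. Friction and masses are not known exactly. Their poses are not given: they have to be found in the camera images.
- egg_cup_a_center (a point): white ceramic egg cup, empty, upright, 62 mm tall: open bowl (rim 49 mm outside, 3 mm wall) on a narrow waist and a flared 42 mm foot; about 70 g. Grip the bowl: from 36 mm above its underside up to the rim it is 45 to 49 mm wide. This point is on its axis, 31 mm above its underside; z points up out of the mouth. The two egg cups are alike and interchangeable.
- egg_cup_b_center (a point): white ceramic egg cup, empty, upright, 62 mm tall: open bowl (rim 49 mm outside, 3 mm wall) on a narrow waist and a flared 42 mm foot; about 70 g. Grip the bowl: from 36 mm above its underside up to the rim it is 45 to 49 mm wide. This point is on its axis, 31 mm above its underside; z points up out of the mouth. The two egg cups are alike and interchangeable.
- shaker_a_center (a point): white ceramic seasoning shaker with a domed steel cap with small holes, upright: closed, nearly cylindrical, 78 mm tall, 42 mm diameter at the foot, 39 mm at 58 mm height where the cap begins; about 120 g. This point is on its axis, 39 mm above its underside; z points up to the cap. The two shakers are alike and interchangeable.
- shaker_b_center (a point): white ceramic seasoning shaker with a domed steel cap with small holes, upright: closed, nearly cylindrical, 78 mm tall, 42 mm diameter at the foot, 39 mm at 58 mm height where the cap begins; about 120 g. This point is on its axis, 39 mm above its underside; z points up to the cap. The two shakers are alike and interchangeable.
- spoon_center (a point): steel spoon lying hollow up, 145 mm long, about 40 g. This point is on its handle at mid-length, 6.5 mm above the surface it lies on. x runs along it to the bowl (35 mm wide, 9 mm high, ending 70 mm from this point; the handle ends 75 mm the other way); z is up. At this point the handle is 8 mm wide and 5 mm thick, its underside 4 mm off the surface: grip it here, across its width.
- wood_tray: brown wooden tray with a small dark handle on each short end, fixed, 130 mm (x) by 190 mm (y) outside, walls 7 mm thick and 18 mm high, inside 116 by 176 mm. Origin: centre of its underside, on the table; its floor is 7 mm above that. x along its short side, y along its long side. Room for two egg cups side by side along y.
- red_container: open red plastic storage container with a snap latch on one side, fixed (its flat red lid lies farther off and is not used), 134 mm (x) by 156 mm (y) outside, walls 4 mm thick and 40 mm high, inside 126 by 148 mm. Origin: centre of its underside, on the table; its floor is 4 mm above that. x along its shorter side, y along its longer side. Room for two shakers side by side along y.
- cutlery_dish: long white ceramic cutlery dish with a low rim, fixed, 104 mm (x) by 190 mm (y) outside, rim 5 mm thick and 10 mm high, inside 94 by 180 mm. Origin: centre of its underside, on the table; its floor is 5 mm above that. x along its short side, y along its long side.
- butter_dish: bystander: glass butter dish with its lid on, 90 mm (x) by 150 mm (y), 74 mm tall to the top of its knob, loose. Origin: centre of its underside.
- soy_bottle: bystander: small amber glass soy sauce bottle with a black cap, 52 mm diameter, 120 mm tall, loose and standing. Origin: centre of its underside.
Things that resemble listed ones, but are neither listed nor needed, are in the scene too. Of the things shaped like the part that bears spoon_center, the bare steel one is meant.

How it is judged:
By the outcome, as a careful person would: the job done as asked, in the order asked, and still so for the second after the job is handed in, with the robot touching nothing.
It also fails if it takes over 118 s, if anything falls off the work surface, if the arm or the gripper's body presses on something with over 40 N, if the wrist force passes 120 N, or if a joint passes its speed limit or range.

## Working session

There is one attempt and no reset: what is moved stays moved. The work goes in short steps, each a Python script; the robot and the scene stay as the last script left them, time stands still between calls to the robot, and variables do not carry over. Pictures are saved under pics/ and viewed, at most 14 in all, crops included, and the job is handed in when it is done.

```bash
mkdir -p pics; ls; python3 - <<'E'
from station import robot, fingers, vision, workorder, recognise
import cv2,numpy as np
np.set_printoptions(precision=4,suppress=True)
for n in ("top","side"):
    im=vision.grab_frame(n); cv2.imwrite(f"pics/{n}0.png",im[:,:,::-1])
    c=vision.calibration(n); print(n,c)
    for l in ("egg_cup_a_center","shaker_a_center","spoon_center","wood_tray","red_container","cutlery_dish","butter_dish","soy_bottle"):
        print(l,[(np.round(d["rect"]).astype(int).tolist(),round(d["p"],2)) for d in recognise(l,n)])
print(vision.calibration("wrist"),robot.current_time_s(),robot.current_eef_rot())
E
```

```text
pics
top {'mtx': array([[424.3154,   0.    , 315.3757],
       [  0.    , 424.3154, 194.8175],
       [  0.    ,   0.    ,   1.    ]]), 'extrinsics': array([[-0.019 , -0.9997, -0.0181,  0.0204],
       [ 0.9928, -0.0211,  0.1176, -0.4808],
       [-0.1179, -0.0157,  0.9929, -1.3249],
       [ 0.    ,  0.    ,  0.    ,  1.    ]])}
egg_cup_a_center [([325, 208, 14, 16], 0.45)]
shaker_a_center [([414, 206, 23, 13], 0.58)]
spoon_center [([267, 208, 19, 41], 0.71), ([224, 263, 22, 37], 0.46)]
wood_tray [([236, 156, 59, 51], 0.61)]
red_container [([399, 153, 56, 41], 0.61)]
cutlery_dish [([320, 155, 62, 34], 0.64)]
butter_dish [([172, 197, 51, 37], 0.57), ([398, 154, 53, 43], 0.29)]
soy_bottle [([473, 186, 25, 16], 0.79)]
side {'mtx': array([[517.0921,   0.    , 311.4483],
       [  0.    , 517.0921, 199.7011],
       [  0.    ,   0.    ,   1.    ]]), 'extrinsics': array([[-0.9781, -0.2083, -0.0033,  0.4674],
       [ 0.1088, -0.5244,  0.8445, -0.1116],
       [-0.1777,  0.8256,  0.5356, -1.3921],
       [ 0.    ,  0.    ,  0.    ,  1.    ]])}
egg_cup_a_center [([330, 212, 18, 22], 0.74)]
shaker_a_center [([339, 163, 10, 27], 0.64)]
spoon_center [([372, 303, 55, 28], 0.72), ([312, 256, 50, 23], 0.6)]
wood_tray [([231, 277, 70, 58], 0.74)]
red_container [([287, 168, 52, 37], 0.85)]
cutlery_dish [([260, 214, 45, 38], 0.69)]
butter_dish [([287, 168, 52, 34], 0.74), ([262, 340, 51, 74], 0.66)]
soy_bottle [([335, 133, 11, 36], 0.94)]
{'mtx': array([[331.0184,   0.    , 321.7719],
       [  0.    , 331.0184, 201.7096],
       [  0.    ,   0.    ,   1.    ]]), 'T_tool_cam': array([[ 0.0005,  0.9494,  0.314 ,  0.0813],
       [ 1.    , -0.0004, -0.0005,  0.0001],
       [-0.0004,  0.314 , -0.9494, -0.1247],
       [ 0.    ,  0.    ,  0.    ,  1.    ]])} 0.9 [179.9955   0.0013 161.7411]
```

```bash
python3 - <<'E'
import cv2
t=cv2.imread("pics/top0.png")[100:320,130:530]; cv2.imwrite("pics/t1.png",cv2.resize(t,None,fx=2,fy=2,interpolation=cv2.INTER_CUBIC))
s=cv2.imread("pics/side0.png")[90:390,160:480]; cv2.imwrite("pics/s1.png",cv2.resize(s,None,fx=2,fy=2,interpolation=cv2.INTER_CUBIC))
E
```

```text
(no output)
```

View pics/t1.png

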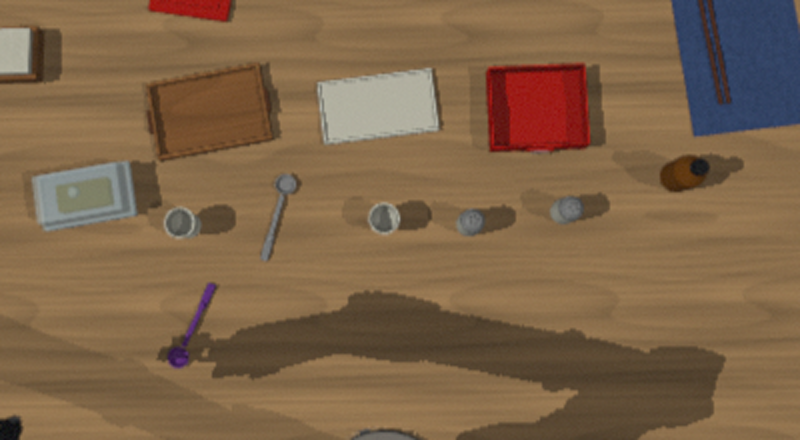

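View pics/s1.png

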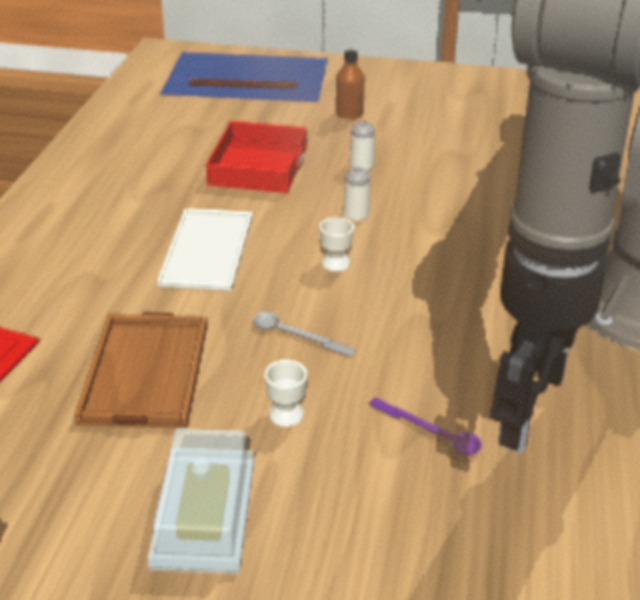

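The top crop shows the egg cups at (181,222) and (384,218), the shakers at (470,221) and (567,209), and the steel spoon from its bowl at (288,183) to its handle end at (265,258). The tray is at (210,112), the dish at (378,106) and the red container at (538,108). The purple spoon is a look-alike. The side view agrees with all of this. Next I'll get coarse positions, then a wrist survey.

```bash
cat > h.py <<'E'
from station import robot, fingers, vision, workorder, recognise
import cv2,numpy as np
from scipy.spatial.transform import Rotation as R
np.set_printoptions(precision=4,suppress=True)
def T_cam_world(name):
    c=vision.calibration(name)
    if name!="wrist": return c["mtx"],np.linalg.inv(c["extrinsics"])
    T=np.eye(4); T[:3,:3]=R.from_euler("xyz",robot.current_eef_rot(),degrees=True).as_matrix(); T[:3,3]=robot.current_tool_pos()
    return c["mtx"],T@c["T_tool_cam"]
def toplane(px,z,K,T):
    px=np.atleast_2d(px).astype(float)
    d=np.c_[(px[:,0]-K[0,2])/K[0,0],-(px[:,1]-K[1,2])/K[1,1],-np.ones(len(px))]@T[:3,:3].T
    o=T[:3,3]; z=np.broadcast_to(z,len(px))
    return o+d*((z-o[2])/d[:,2])[:,None]
def project(P,K,T):
    p=(np.atleast_2d(P)-T[:3,3])@T[:3,:3]
    return np.c_[K[0,0]*p[:,0]/-p[:,2]+K[0,2],K[1,1]*-p[:,1]/-p[:,2]+K[1,2]]
E
python3 - <<'E'
from h import *
K,T=T_cam_world("top")
def w(p,z): return toplane(np.array(p)/2+[130,100],z,K,T)
print("cups rim",w([[181,222],[384,218]],.062))
print("shk",w([[470,221],[567,209]],.07))
print("spoon",w([[288,183],[265,258]],.006))
print("tray",w([[147,84],[262,65],[272,140],[160,159]],.018))
print("dish",w([[318,82],[432,68],[439,130],[324,143]],.01))
print("red",w([[487,67],[586,64],[589,149],[490,151]],.04))
print("butter",w([[85,195]],.03),"soy",w([[699,168]],.12))
print("cam",T[:3,3])
# survey poses
t=robot.current_time_s()
for k,(x,y) in enumerate([(0.42,0.2),(0.42,-0.12)]):
    robot.move_to([x,y,0.33],[180,0,180])
    K,T=T_cam_world("wrist"); im=vision.grab_frame("wrist"); cv2.imwrite(f"pics/w{k}.png",im[:,:,::-1]); np.savez(f"w{k}.npz",K=K,T=T)
    for l in ("egg_cup_a_center","shaker_a_center","spoon_center","wood_tray","red_container","cutlery_dish"):
        print(l,[(np.round(d["rect"],1).tolist(),round(d["p"],2)) for d in recognise(l,"wrist")])
print(robot.current_time_s()-t,T)
E
```

```text
cups rim [[ 0.4327  0.3061  0.062 ]
 [ 0.4325 -0.0095  0.062 ]]
shk [[ 0.4245 -0.1415  0.07  ]
 [ 0.4399 -0.2906  0.07  ]]
spoon [[0.4975 0.1454 0.006 ]
 [0.3766 0.1834 0.006 ]]
tray [[0.6645 0.3743 0.018 ]
 [0.6919 0.1852 0.018 ]
 [0.5668 0.1695 0.018 ]
 [0.5396 0.3517 0.018 ]]
dish [[ 0.6633  0.0943  0.01  ]
 [ 0.6823 -0.0935  0.01  ]
 [ 0.5787 -0.102   0.01  ]
 [ 0.5614  0.0857  0.01  ]]
red [[ 0.6739 -0.1798  0.04  ]
 [ 0.6751 -0.3382  0.04  ]
 [ 0.5372 -0.3362  0.04  ]
 [ 0.5374 -0.1798  0.04  ]]
butter [[0.482  0.4685 0.03  ]] soy [[ 0.4922 -0.4773  0.12  ]]
cam [ 0.3215 -0.0106  1.3724]
egg_cup_a_center [([157.6, 171.1, 55.6, 42.3], 0.75)]
shaker_a_center [([525.4, 203.0, 134.4, 83.2], 0.53)]
spoon_center [([401.6, 48.5, 63.2, 91.8], 0.92)]
wood_tray [([366.8, 281.4, 130.5, 94.8], 0.6)]
red_container [([43.0, 281.9, 86.1, 100.7], 0.73)]
cutlery_dish [([188.8, 283.6, 131.4, 70.9], 0.66), ([406.4, 170.9, 45.9, 45.0], 0.39)]
egg_cup_a_center [([409.4, 169.7, 44.9, 42.7], 0.84), ([528.4, 169.8, 58.3, 100.8], 0.27)]
shaker_a_center [([182.8, 177.0, 44.2, 36.8], 0.6)]
spoon_center [([526.9, 169.7, 56.8, 100.6], 0.72), ([626.9, 74.7, 23.2, 32.0], 0.63)]
wood_tray [([574.3, 281.2, 130.9, 95.0], 0.81), ([299.9, 165.1, 31.1, 37.6], 0.59), ([528.1, 167.7, 57.9, 100.4], 0.51)]
red_container [([223.6, 281.9, 118.1, 99.2], 0.86)]
cutlery_dish [([395.9, 283.5, 125.9, 72.8], 0.62)]
3.4499999999999997 [[-0.0033 -0.9494 -0.3142  0.3393]
 [ 1.     -0.0027 -0.0023 -0.1184]
 [ 0.0013 -0.3142  0.9494  0.4546]
 [ 0.      0.      0.      1.    ]]
```

```bash
python3 - <<'E'
import cv2
a=cv2.imread("pics/w0.png")[100:350,120:440]; cv2.imwrite("pics/w0c.png",cv2.resize(a,None,fx=2.4,fy=2.4,interpolation=cv2.INTER_CUBIC))
a=cv2.imread("pics/w1.png")[100:350,140:480]; cv2.imwrite("pics/w1c.png",cv2.resize(a,None,fx=2.35,fy=2.35,interpolation=cv2.INTER_CUBIC))
E
```

```text
(no output)
```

View pics/w0c.png

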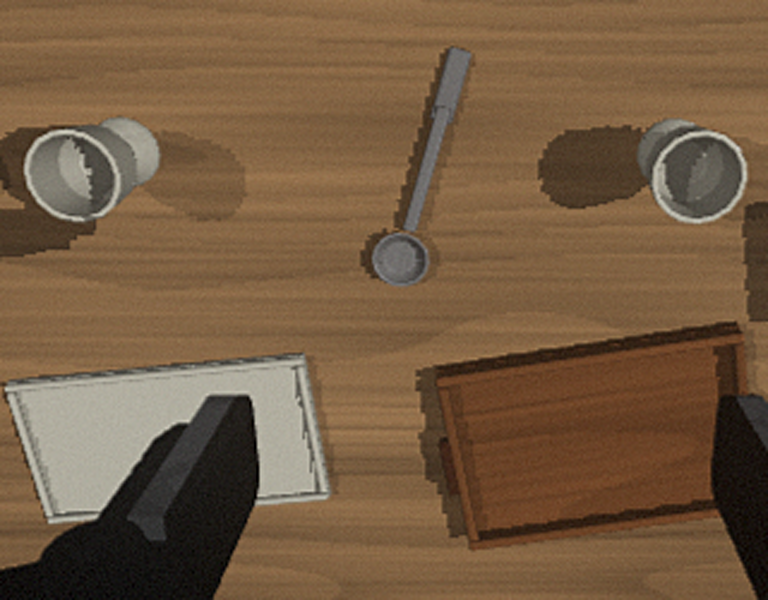

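View pics/w1c.png

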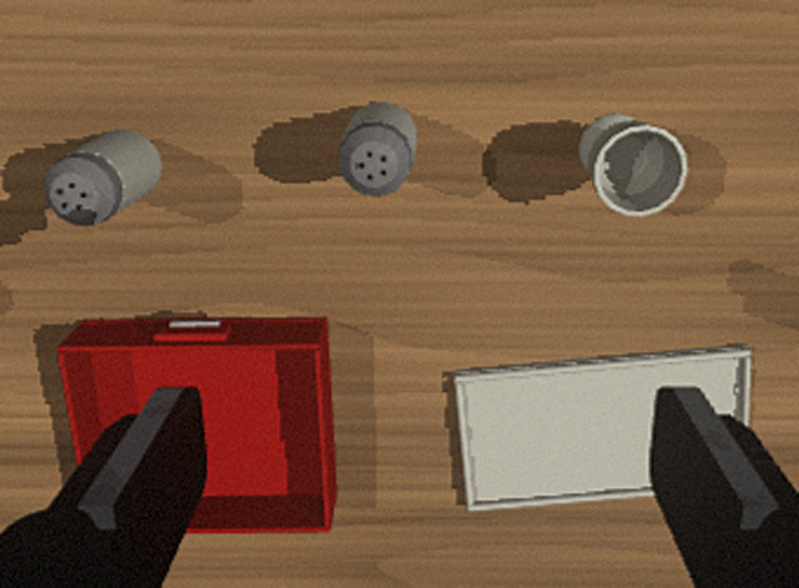

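The w0 crop shows cup rims at (72,175) and (699,176), and the spoon handle end at (458,49) with its bowl at (401,259). The w1 crop shows shaker caps at (374,164) and (71,196), plus the corners of the dish and the red container.

```bash
python3 - <<'E'
from h import *
a=np.load("w0.npz"); b=np.load("w1.npz")
w0=lambda p,z: toplane(np.array(p)/2.4+[120,100],z,a["K"],a["T"])[:,:2]
w1=lambda p,z: toplane(np.array(p)/2.35+[140,100],z,b["K"],b["T"])[:,:2]
print("cupB,A rim w0",w0([[72.5,175],[699,176]],.062)); print("cupB rim w1",w1([[639.5,170]],.062))
print("shk w1 holes",w1([[374,164],[71,196]],.077))
s=w0([[458,49],[411,228],[401,259]],[.007,.006,.007]); print("spoon",s)
d=s[2]-s[0]; print(np.linalg.norm(d),np.degrees(np.arctan2(d[1],d[0])))
def rep(n,c):
    print(n,c.tolist(),"sides",np.linalg.norm(np.diff(c,axis=0),axis=1),"ctr of diag",(c[0]+c[2])/2)
    for i in range(len(c)-1):
        e=c[i+1]-c[i]; print("  ang",np.degrees(np.arctan2(e[1],e[0])))
rep("dish w0",w0([[6,384],[304,355],[328,496],[50,522]],.01))
rep("dish w1",w1([[749,348],[446,374],[470,509]],.01))
rep("tray w0",w0([[742,335],[437,380],[472,547]],.018))
rep("red w1",w1([[59,348],[327,344],[331,530]],.04))
E
```

```text
cupB,A rim w0 [[ 0.4315 -0.0061]
 [ 0.4312  0.3107]]
cupB rim w1 [[ 0.4314 -0.0078]]
shk w1 holes [[ 0.4252 -0.1439]
 [ 0.442  -0.2962]]
spoon [[0.3732 0.1875]
 [0.4763 0.1589]
 [0.4954 0.1525]]
0.1270684893719038 -15.954244113200252
dish w0 [[0.5777830729062013, -0.09652287438198909], [0.557312009925763, 0.09109049881643785], [0.6596916398126795, 0.09989064815490946], [0.6804641304965389, -0.08632200968114151]] sides [0.1887 0.1028 0.1874] ctr of diag [0.6187 0.0017]
  ang 96.22708139756627
  ang 4.91284363405136
  ang -83.63482719303222
dish w1 [[0.5583618727002615, 0.08625804638689313], [0.5772123321253578, -0.10494203998240073], [0.6797811316300779, -0.08749572971784642]] sides [0.1921 0.104 ] ctr of diag [ 0.6191 -0.0006]
  ang -84.36939242115788
  ang 9.653265037664386
tray w0 [[0.5394441978745195, 0.3573549154405886], [0.5700935446235186, 0.1734492729825057], [0.6933959537951879, 0.1946675338834893]] sides [0.1864 0.1251] ctr of diag [0.6164 0.276 ]
  ang -80.5381608783876
  ang 9.764005714535386
red w1 [[0.5446602151423214, -0.33370064464047056], [0.5416453977715934, -0.17597974346167686], [0.6730183056118055, -0.1782947979110726]] sides [0.1577 0.1314] ctr of diag [ 0.6088 -0.256 ]
  ang 91.09506905296045
  ang -1.0095621992502357
```

Coarse and wrist estimates agree to within about 3 mm, and the sizes match. I'll start with the cups.

```bash
cat >> h.py <<'E'
H=0.17
def rot(yaw): return [180,0,yaw]
def pick(x,y,z,yaw,force,slow=0.08,opening=1.0):
    fingers.gripper_to(opening)
    robot.move_to([x,y,H],rot(yaw)); s=robot.line_to([x,y,z],velocity=slow,f_stop=8)
    if s: print("STOPPED early",robot.current_tool_pos())
    fingers.gripper_to(0.0,force)
    print("gap mm",85*robot.current_finger_gap(),"F",robot.current_gripper_force(),"t",robot.current_time_s())
    robot.line_to([x,y,H],velocity=0.12)
    print("lifted gap",85*robot.current_finger_gap(),robot.current_contact_force())
def place(x,y,z,yaw,opening,hold=0.2):
    robot.move_to([x,y,H],rot(yaw)); robot.line_to([x,y,z+0.008],velocity=0.1)
    robot.pause(0.2)
    s=robot.line_to([x,y,z-0.003],velocity=0.015,f_stop=2.5)
    print("touch",s,robot.current_tool_pos()-np.array([x,y,z]),robot.current_contact_force())
    fingers.gripper_to(opening); robot.pause(hold)
    robot.line_to([x,y,H],velocity=0.1)
    print("t",robot.current_time_s())
def snap(cam,name,crop=None,f=2):
    im=vision.grab_frame(cam)[:,:,::-1]
    if crop: r0,r1,c0,c1=crop; im=im[r0:r1,c0:c1]
    cv2.imwrite(f"pics/{name}.png",cv2.resize(im,None,fx=f,fy=f,interpolation=cv2.INTER_CUBIC))
E
python3 - <<'E'
from h import *
print(robot.tip_reach)
pick(0.4315,0.308,0.049,99,40)
place(0.6094,0.3135,0.049+0.007,99,0.78)
snap("side","s2",(90,390,160,480))
E
```

```text
0.017
gap mm 46.00584366351936 F 40.655812189215794 t 8.625
lifted gap 46.29275065707158 [-0.1551  0.257  -1.2225]
touch True [-0.      0.0001  0.0006] [-0.4339  0.7604  5.1541]
t 14.2917
```

View pics/s2.png

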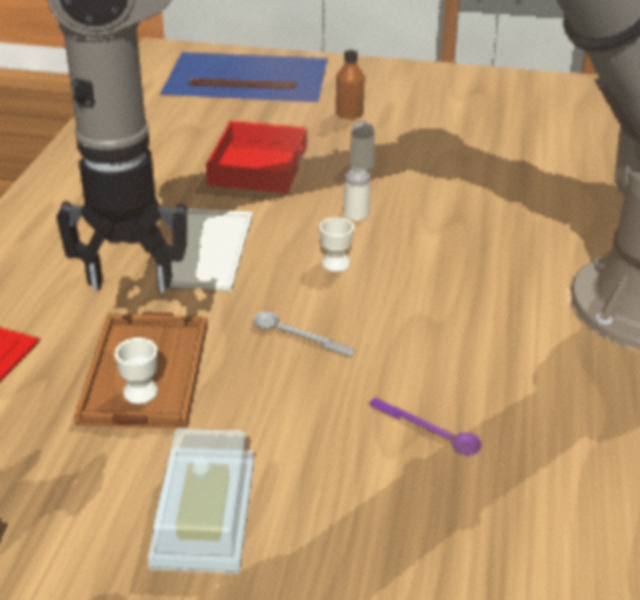

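The first cup stands upright in the tray at (138,370), in its near half as planned. Only about 6 s were used. Next are cup B and both shakers.

```bash
python3 - <<'E'
from h import *
pick(0.4315,-0.008,0.049,99,40)
place(0.6226,0.2305,0.049+0.007,99,0.78)
snap("side","s3a",(90,390,160,480),1)
pick(0.4245,-0.142,0.044,90,50)
place(0.608,-0.257+0.037,0.044+0.004,90,0.70)
snap("side","s3",(90,390,160,480))
E
```

```text
gap mm 46.73167484674461 F 40.36183961201459 t 18.1583
lifted gap 47.08759479554736 [ 0.0967 -0.5562 -1.1227]
touch True [-0.      0.0001  0.0007] [0.4811 0.3855 3.8566]
t 24.2417
gap mm 38.11736192353696 F 50.44008276934619 t 28.4083
lifted gap 38.11669431408618 [ 0.1411 -0.0858 -0.3872]
touch True [-0.0001  0.      0.0008] [-0.2907 -0.2233  4.6963]
t 34.3583
```

View pics/s3.png

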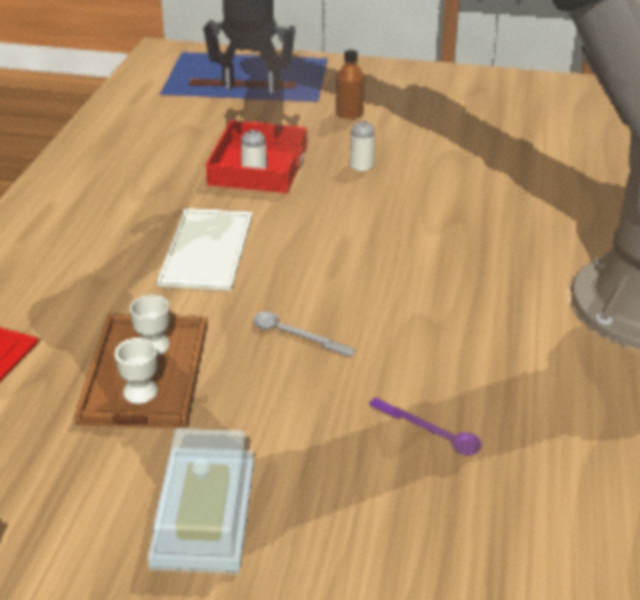

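Both cups stand in the tray at (150,320) and (138,370), and the first shaker stands in the container at (253,150). Next are the second shaker and the spoon.

```bash
python3 - <<'E'
from h import *
pick(0.441,-0.2935,0.044,90,50)
place(0.608,-0.257-0.037,0.044+0.004,90,0.70)
snap("side","s4",(90,250,260,360),4)
pick(0.446,0.1645,0.0195,164,40,opening=0.5)
snap("side","s5",(90,390,160,480))
E
```

```text
gap mm 38.272984575195366 F 50.63121591156232 t 37.775
lifted gap 38.03967918249638 [-0.0978 -0.2201 -1.1411]
touch True [-0.      0.0001  0.0007] [-0.5421  0.0661  4.2323]
t 43.6167
gap mm 6.0813928369009345 F 40.19459545612335 t 48.1917
lifted gap 6.162535699901587 [-0.2252  0.0271 -0.2458]
```

View pics/s5.png

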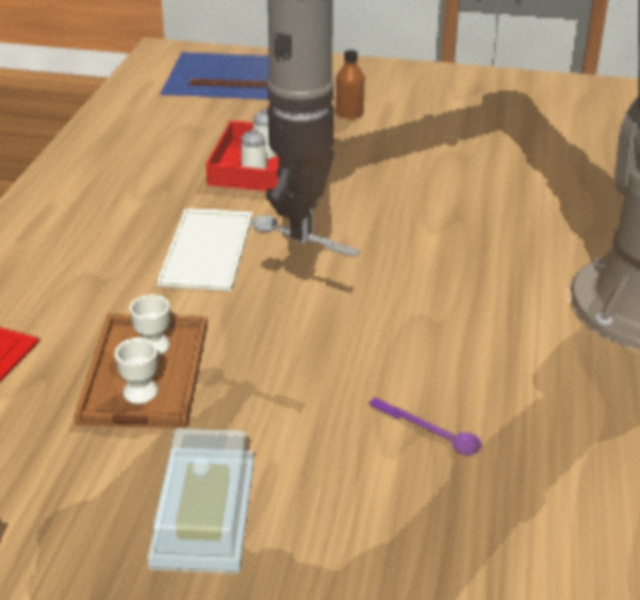

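The spoon is held level, with the bowl towards (262,223). Next I'll lower it into the dish.

```bash
python3 - <<'E'
from h import *
place(0.619,-0.001,0.0245,96,0.3)
robot.move_to([0.42,-0.02,0.33],[180,0,180]); robot.pause(0.3)
K,T=T_cam_world("wrist"); np.savez("w2.npz",K=K,T=T); snap("wrist","w2",(150,350,0,640),1.25)
snap("top","t3",(100,320,130,530)); print(robot.current_time_s())
E
```

```text
touch True [-0.0001 -0.      0.0004] [-0.2142 -0.3665  3.8353]
t 55.0
56.5333
```

View pics/w2.png

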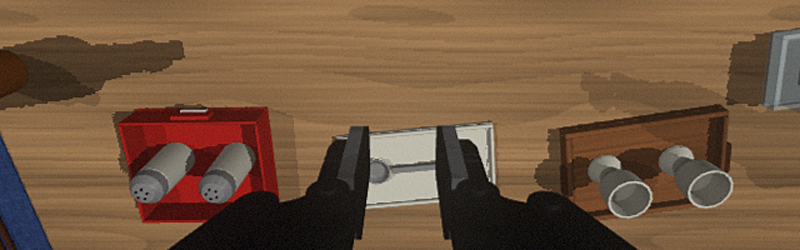

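View pics/t3.png

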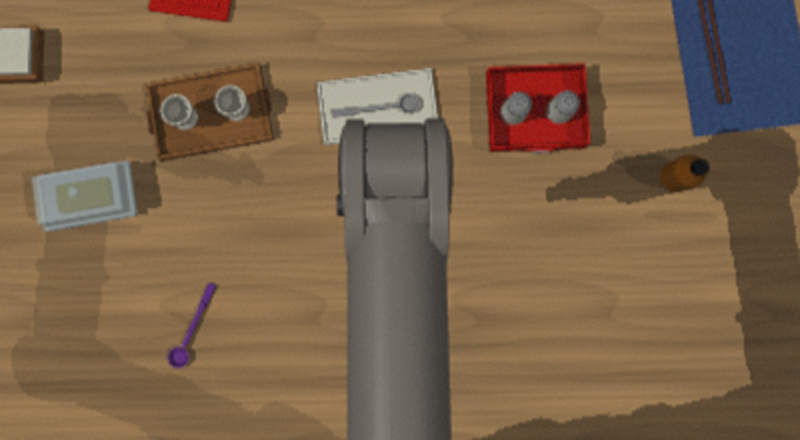

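The top view shows the spoon centred in the dish, from (332,113) to (424,101). Both cups and both shakers are upright in their containers, and the butter dish and soy bottle haven't moved. The gripper is clear of everything, so I'll hand the job in.

```bash
python3 -c "
from station import workorder
print(workorder.close_job())"
```

```text
the job is handed in; nothing more can be done
None
```

I handed the job in at about 57 s: both egg cups stand upright in the tray, both shakers stand upright in the red container, and the spoon lies centred lengthwise in the cutlery dish, with the butter dish and soy bottle unmoved.

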